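# Mesh a door sample's hinge with the jamb and hold it for the pin

### The arm

A 6-joint arm with a two-finger parallel gripper is mounted at the origin on a cart in front of the work surface, level with it; the furniture and walls round the work are solid. World frame = base frame: x ahead of the robot, y to its left, z up, the work surface at z = 0. Lengths are in m, angles in rad, forces in N, time in s.
With the tool pointing down it reaches from about 0.35 to 0.8 m from the base axis. Payload 7.3 kg.
Tool frame: the origin (TCP) lies between the finger pads; the fingertips stand 19 mm ahead of it and the grasp point (between the pads) is the TCP; z points along the fingers, y is the line along which they close (so a half turn about z gives the same grasp; the last joint's range is limited). The gripper opens to 85 mm and grips with 20 to 120 N. Pads are 22 mm wide; open, the fingers measure 114 mm over their backs; the gripper's body (76 mm by 85 mm) begins 54 mm behind the grasp point. The pads swing forward as they close: fully open they stand 13 mm farther back than shut.
Start: joints at [-1.337, 0.342, 1.524, -0, 1.275, -0.146], TCP at [0.195, -0.488, 0.229] pointing down, gripper open.
Joint ranges: [-2.53, 2.53], [-0.77, 2.02], [0.04, 2.7], [-1, 4.14], [0.28, 2.66], [-3.11, 3.11]. Speed limits (rad/s): [2.57, 2.57, 3.14, 3.14, 3.14, 3.14].

### API

Orientations are given as a rotation vector (axis times angle).
In Python, from rig import bot gives the robot as it stands.
- The arm moves only by the tool move_arm, never from a script. Its argument "commands" is a list of rows, each an object with "travel": the shift along the tool's x, y, z in mm, a list of three; "rotation": the turn, a rotation vector about the tool's x, y, z in rad, a list of three; "gripper": the opening, from 0 (shut) to 1 (fully open). A call has 1 to 12 rows; each row shifts and turns the commanded pose from where the row before left it, along the tool's axes as they then stand; what a row does not reach is not made up. A row lasts 1/10 s, in which the tool goes at most 50 mm and 8.59 degrees, less where a joint would pass 70% of its speed; a pose out of reach is approached as far as the arm can. A call is refused whole if a number of a shift passes 50 or a number of a turn 0.15, either way. A call with a gripper value outside its range is refused whole. The fingers move at their own pace and stop on an object; the grip force is fixed at half the most. Time passes only in rows, so rows that do not move let the fingers close. It gives the time, the measured TCP pose, the force, the opening and the grip force at its end, in the units of the state.
- bot.get_obs(): the state, without advancing time (a new reading comes with each control period).
- bot.grab_frame(name): name is "side" or "top"; returns the picture (420x560x3 uint8, red, green, blue); there is no depth.
- bot.calibration(name): a dict with "fovy" (degrees; the focal length in pixels is half the picture's height over the tangent of half this angle, whatever the lens; pixels are square), "cx", "cy" (the principal point, pixels), "dist" ([k1, k2, p1, p2, k3] as OpenCV has them; the pictures are not rectified), "rvec" (rotation vector, rad) and "tvec" (3), from world to camera coordinates, as OpenCV has them. Camera axes: x right, y down, z forward; pixel columns grow to the right and rows downward; lengths in m; the calibration is good to about 2 mm. A picture is of the moment at which its call begins. calibration takes no time and is no camera call.
- bot.hand_in(): hands the job in; it is judged then, once.
Trained networks look in the newest picture that a camera, given by its name, has taken for a name from the list of things; names that differ only in an ending like _2 or _b are one class to them, and where a whole thing is asked for, a point or a joint stands for the part that bears it (a point fixed in the world has none). Each returns a list of dicts, best first, with "confidence" (0 to 1); they miss things now and then, are a little off and sometimes report something else, mostly with a low value. They report only what shows in the picture. A call takes as long as a camera call.
- bot.recognise(camera, target): "point" ([x, y, z] in m, in world coordinates, good to about 4 mm: the middle of the surface that is visible of it).
The state is a dict: "clock": time; "qpos": joint angles; "dq": joint speeds; "joint_torque": joint torques, N m; "tool_pos": TCP position; "orientation": TCP orientation; "contact_force": force on the tool from outside, world axes, zero at the start; "torque": the same for the moment, N m; "width": opening from 0.0 (shut) to 1.0 (fully open); "gripper_force": force on a finger pad.
Only numpy, scipy, OpenCV 4.12 (cv2) and the standard library are available. Lean on these libraries where they do the work, as an engineer would, in place of code of your own. Each camera call takes 0.05 s, during which the arm holds its last target. There are 200 camera calls.

### The job

Two loose T-shaped frame samples stand on the counter; take the one whose hinge leaf has two knuckles, the only one that fits between the three knuckles on the jamb block. Without ever lifting it off the counter, slide it sideways into the taped corner marks in front of the jamb and let it stand there squared up for a moment. Then slide it straight in against the spring buffer until the knuckles are fully home and the pin holes line up, and finish still holding it pressed there, ready for the pin; leave the other sample and the things standing around alone.

Things in the scene. Friction and masses are not known exactly. Their poses are not given: they have to be found in the camera images.
- sample_two: Loose aluminium T, 50 mm high, 0.25-0.45 kg, on felt glides; hinge leaf with TWO knuckles at its far end. Seen from above: stem 30 mm wide (x -30 to 30 mm), cross-piece 84 mm wide (x 30 to 54 mm). Grip the stem across y. Origin: underside, middle of the stem; x points to the knuckles, z up. Starts on the near side of the counter, left or right, knuckles pointing roughly away from the robot.
- sample_axis (a point): Pin-hole axis of that sample, midway between its knuckles: 66 mm along x from its origin, 38 mm up; axes as the sample's, the 10 mm hole runs along y. Its leaf is 80 mm wide, outer face at x = 57 mm; knuckles 18 mm in diameter, 14 mm long, centred at y = -16 and 16 mm, reaching to x = 75 mm, ends chamfered 2.5 mm.
- sample_one: Second T of the same shape and size, origin and axes, but with ONE broad knuckle 46 mm long, which does not fit the jamb. Stands on the other side of the counter; not to be moved.
- jamb: Grey block fixed to the counter, 40 x 100 x 54 mm, origin under its centre, front along its -x, with a hinge leaf (outer face x = -23 mm) with three knuckles. The sample is fully home, its knuckles against this leaf, with its origin at x = -98 mm, y = 0 in the jamb's axes, x axes parallel. Racks stand left of it, beyond world x = 0.515, y -0.08 to 0.23: pass in front.
- jamb_axis (a point): Middle of the jamb's pin-hole axis: 32 mm in front of the jamb's origin, 38 mm up; axes as the jamb's, the hole runs along y. The jamb's knuckles are 18 mm in diameter, 14 mm long, centred at y = -32, 0 and 32 mm, reaching 9 mm in front of this axis; the two gaps are 18 mm wide (2 mm play each side).
- fit_mark (a point): Middle of the fitting place, on the counter: black taped corner marks round the foot of the T. The sample's origin belongs here, 138 mm in front of the jamb's origin (40 mm short of home), its x axis parallel to the jamb's. Axes as the jamb's.
- buffer (a joint): Spring buffer: round rubber tip 16 mm across, 14 mm above the counter, below the jamb's middle knuckle. Value in m: 0 fully out (tip 56 mm in front of the jamb's origin), grows as pushed in; 0.012 with the sample home, 0.015 at its stop. Touched 12 mm short of home, it pushes back with 5 N, at home with 10 N, and drives the sample out if that is let go.
- tin: Round tin, 64 mm across, 24 mm high, bystander; origin under its centre.
- bar_red: Bar of polishing compound, 27 x 70 x 22 mm, bystander on the near side; origin under its centre, long axis y.
- bar_green: Bar of polishing compound, 27 x 59 x 22 mm, bystander to the right of the jamb; origin under its centre, long axis y.
- oil_bottle: Small plastic bottle with a pointed cap, 41 mm across, 113 mm high, bystander behind and to the right of the jamb; origin under its centre.

How it is judged:
On the way:
1. the two-knuckle sample stands in the taped corner marks, squared up to the jamb (x of sample_two in the frame of fit_mark between -0.012 and 0.012 m and y of sample_two in the frame of fit_mark between -0.01 and 0.01 m and angle between the y axis of sample_two and the y axis of jamb, either way round below 0.1 rad and linear speed of sample_two below 0.03 m/s), for 0.2 s.
At the end, for the whole second after the job is handed in: The two pin-hole axes coincide: the middle of the sample's axis within 2 mm of the jamb's in depth and height and 3 mm along the axis, parallel within 0.04 rad; the buffer is pushed in by more than 9.5 mm; the fingers press on the sample with more than 2 N and it is still (x of sample_axis in the frame of jamb_axis between -0.002 and 0.002 m and y of sample_axis in the frame of jamb_axis between -0.003 and 0.003 m and z of sample_axis in the frame of jamb_axis between -0.002 and 0.002 m and angle between the y axis of sample_two and the y axis of jamb, either way round below 0.04 rad and value of joint buffer above 0.0095 m and contact force between the fingers and sample_two above 2 N and linear speed of sample_two below 0.01 m/s); the arm keeps its last pose, push and grip.
It fails at once if the two-knuckle sample is lifted off the counter or tipped (height (world z) of sample_two above 0.006 m or angle between sample_two's own z axis and vertical above 0.12 rad).
It fails at once if the one-knuckle sample is moved (distance of sample_one from where it was at the start of the episode above 0.015 m).
It fails at once if a bystander is pushed about (distance of any of tin, bar_red, bar_green, oil_bottle from where it was at the start of the episode above 0.02 m).
It also fails if it takes over 48 s, if anything falls off the work surface, if the arm or the gripper's body presses on something with over 40 N, if the wrist force passes 120 N, or if a joint passes its speed limit or range.

## Working session

There is one attempt and no reset: what is moved stays moved. The work goes in short steps, Python scripts to look and compute and a tool call to move; the robot and the scene stay as the last step left them, time stands still between calls to the robot, and variables do not carry over. Pictures are saved under pics/ and viewed, at most 10 in all, crops included, and the job is handed in when it is done.

Besides the shell and the picture viewer there is one more tool, called after "Emit:" as a command line: name --argument value ..., lists and objects as JSON in quotes. move_arm: Moves the arm, as the interface text tells. Its arguments: {"type":"object","properties":{"commands":{"type":"array"}},"required":["commands"]}

```bash
mkdir -p pics; cat > h.py <<'E'
import numpy as np,cv2
from rig import bot
def cam(n):
    c=bot.calibration(n); f=210/np.tan(np.radians(c['fovy'])/2)
    K=np.array([[f,0,c['cx']],[0,f,c['cy']],[0,0,1.]])
    return K,np.array(c['dist'],float),np.array(c['rvec'],float),np.array(c['tvec'],float)
def proj(n,P):
    K,d,r,t=cam(n); return cv2.projectPoints(np.array(P,float).reshape(-1,1,3),r,t,K,d)[0].reshape(-1,2)
def back(n,px,z):
    K,d,r,t=cam(n); R=cv2.Rodrigues(r)[0]
    u=cv2.undistortPoints(np.array(px,float).reshape(-1,1,2),K,d).reshape(-1,2)
    D=np.c_[u,np.ones(len(u))]@R; C=-R.T@t
    return C+D*((z-C[2])/D[:,2])[:,None]
def save(n,f,crop=None,s=1):
    im=bot.grab_frame(n)[:,:,::-1].copy(); 
    if crop: im=im[crop[1]:crop[3],crop[0]:crop[2]]
    cv2.imwrite('pics/'+f,cv2.resize(im,None,fx=s,fy=s,interpolation=cv2.INTER_CUBIC)); return im
E
python3 - <<'E'
from h import *
for n in('top','side'):
    save(n,n+'0.png',s=1.4); K,d,r,t=cam(n); print(n,K[0,0],d,-cv2.Rodrigues(r)[0].T@t)
    for o in ('sample_two','sample_one','jamb','fit_mark','tin','bar_red','bar_green','oil_bottle','jamb_axis','sample_axis','buffer'):
        try: print(o,[(np.round(x['point'],3).tolist(),round(x['confidence'],2)) for x in bot.recognise(n,o)[:3]])
        except Exception as e: print(o,e)
print(bot.get_obs())
E
```

```text
top 398.77563444778696 [0.00822627 0.         0.         0.         0.        ] [ 0.39583741 -0.11432755  0.90610896]
sample_two [([0.482, -0.364, 0.048], 0.56)]
sample_one [([0.453, 0.06, 0.05], 0.71)]
jamb [([0.609, -0.148, 0.055], 0.63)]
fit_mark [([0.604, -0.15, 0.057], 0.56)]
tin [([0.363, -0.117, 0.027], 0.73)]
bar_red [([0.366, -0.257, 0.017], 0.62), ([0.364, -0.117, 0.024], 0.32)]
bar_green [([0.599, -0.339, 0.018], 0.68)]
oil_bottle [([0.692, -0.362, 0.069], 0.84)]
jamb_axis [([0.611, -0.147, 0.051], 0.57)]
sample_axis [([0.478, -0.36, 0.051], 0.91)]
buffer []
side 502.6665488209521 [0.02876002 0.         0.         0.         0.        ] [0.14338849 0.68479902 0.63745995]
sample_two [([0.47, -0.356, 0.04], 0.91)]
sample_one [([0.443, 0.07, 0.048], 0.79)]
jamb []
fit_mark [([0.607, -0.143, 0.042], 0.82), ([0.442, 0.068, 0.048], 0.17)]
tin [([0.358, -0.101, 0.027], 0.86), ([0.698, -0.355, 0.043], 0.57)]
bar_red [([0.362, -0.241, 0.016], 0.63)]
bar_green [([0.595, -0.327, 0.019], 0.75)]
oil_bottle [([0.698, -0.358, 0.046], 0.87), ([0.614, -0.14, 0.044], 0.34)]
jamb_axis [([0.6
[... 175 characters left out ...]
ock': 1.2, 'qpos': array([-1.33698952e+00,  3.42015174e-01,  1.52409908e+00,  9.39537361e-06,
        1.27541087e+00, -1.45992743e-01]), 'dq': array([ 1.99222663e-04,  6.01794362e-05,  1.21733972e-03, -2.16654845e-03,
       -5.55575247e-04,  3.81761639e-04]), 'joint_torque': array([-1.01964804e-03, -4.33568680e+01, -2.46274602e+01, -1.28303172e-04,
        3.35490804e-04, -1.69487430e-05]), 'tool_pos': array([ 0.19466621, -0.48759325,  0.22861395]), 'orientation': array([3.08505169e+00, 5.92991636e-01, 1.87610186e-05]), 'contact_force': array([-0.28095736, -0.11204112,  0.01594649]), 'torque': array([-0.01431281,  0.02034623,  0.00151394]), 'gripper_force': 0.0, 'width': 0.9995189996973622}
```

View pics/top0.png

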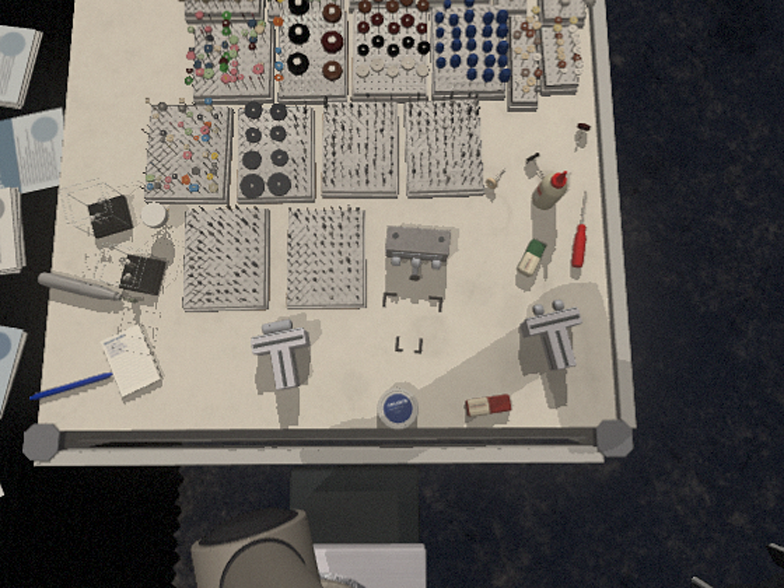

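View pics/side0.png

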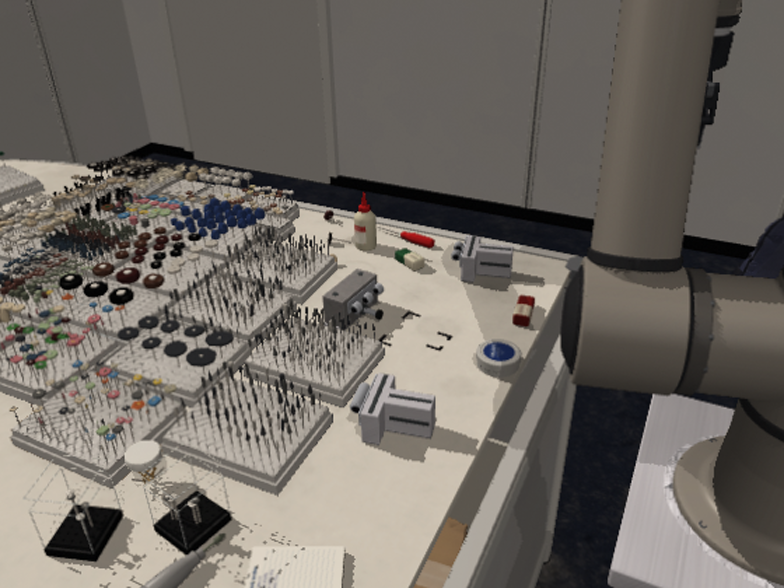

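The right-hand sample (top picture, ~(553,335)) shows two knuckles; the jamb is at ~(417,247) and the corner marks span (385–440, 295–350). I'll zoom in for precise corners.

```bash
python3 - <<'E'
from h import *
save('top','top1.png',(265,155,425,285),4.6)
E
```

```text
(no output)
```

View pics/top1.png

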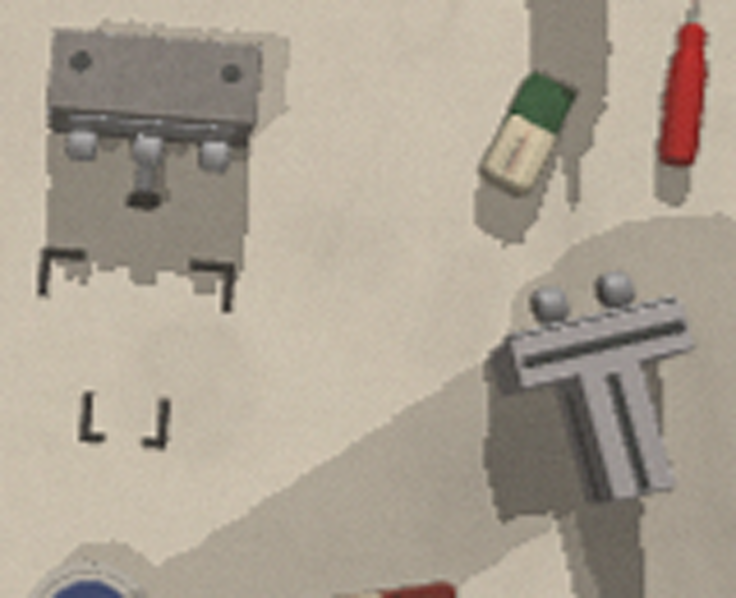

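The crop shows the two-knuckle sample's top corners, e.g. (512,338), (678,297) and (672,487). It also shows the jamb corners (52,30) and (260,45), knuckles at (82,143), (147,150) and (214,155), and tape corners (42,250), (235,265), (85,438) and (165,445). Fitting poses to these.

```bash
cat >> h.py <<'E'
from scipy.optimize import least_squares
def fit(n,loc,px,x0,extra=0):
    def P(p):
        c,s=np.cos(p[2]),np.sin(p[2]); L=loc(p) if callable(loc) else np.array(loc,float)
        return np.c_[p[0]+c*L[:,0]-s*L[:,1],p[1]+s*L[:,0]+c*L[:,1],L[:,2]]
    r=least_squares(lambda p:(proj(n,P(p))-px).ravel(),x0,x_scale=.01); return r.x,r.fun.reshape(-1,2)
def cp(a,x0=265,y0=155,s=4.6): return (np.array(a,float)+.5)/s-.5+[x0,y0]
E
cat > m1.py <<'E'
from h import *
T=.05
s,e=fit('top',[[.057,.04,T],[.057,-.04,T],[.03,-.042,T],[.03,.042,T],[-.03,.015,T],[-.03,-.015,T],[.066,.016,.045],[.066,-.016,.045]],
 cp([[512,336],[678,297],[694,345],[522,388],[612,500],[672,487],[550,304],[615,290]]),[.44,-.35,-.2]); print('sample',s.round(4),e.round(1).tolist())
j,e=fit('top',[[.02,.05,.054],[.02,-.05,.054],[-.032,.032,.043],[-.032,0,.043],[-.032,-.032,.043]],cp([[52,30],[260,45],[82,145],[147,151],[214,156]]),[.61,-.15,0]); print('jamb',j.round(4),e.round(1).tolist())
f=lambda p:np.array([[.054+p[3],.042+p[3],0],[.054+p[3],-.042-p[3],0],[-.03-p[3],.015+p[3],0],[-.03-p[3],-.015-p[3],0]])
m,e=fit('top',f,cp([[42,250],[235,265],[83,440],[165,447]]),[.47,-.15,0,.003]); print('mark',m.round(4),e.round(1).tolist())
for d in(.138,.098): print(j[:2]-d*np.array([np.cos(j[2]),np.sin(j[2])]))
E
python3 m1.py
```

```text
sample [ 0.4483 -0.3685  0.2203] [[-0.6, -0.8], [-0.7, -0.7], [0.2, 0.8], [-0.3, 0.3], [-0.0, 0.6], [0.6, 0.2], [0.3, -0.1], [0.4, -0.4]]
jamb [ 0.6177 -0.1521 -0.0862] [[-0.0, 0.3], [0.1, 0.3], [-0.2, -0.0], [0.1, -0.3], [0.0, -0.3]]
mark [ 0.482  -0.1404 -0.0902  0.0051] [[0.5, -0.3], [-0.5, -0.3], [0.0, 0.3], [-0.0, 0.2]]
[ 0.48019074 -0.14022433]
[ 0.52004227 -0.14366754]
```

```bash
cat >> h.py <<'E'
from scipy.spatial.transform import Rotation as Ro
def st():
    o=bot.get_obs(); R=Ro.from_rotvec(o['orientation']).as_matrix()
    print('t',round(o['clock'],2),'tcp',o['tool_pos'].round(4),'yaw',round(np.arctan2(R[1,0],R[0,0]),4),'tilt',R[:2,2].round(4),'F',o['contact_force'].round(1),'w',round(o['width'],3),'g',round(o['gripper_force'],1)); return o,R
def to(p,yaw):
    o,R=st(); R2=np.array([[np.cos(yaw),np.sin(yaw),0],[np.sin(yaw),-np.cos(yaw),0],[0,0,-1]])
    print('travel',(R.T@(np.array(p)-o['tool_pos'])*1000).round(1),'rot',Ro.from_matrix(R.T@R2).as_rotvec().round(4))
E
python3 -c "
from h import *
to([.4437,-.3695,.12],.22)"
```

```text
t 1.25 tcp [ 0.1947 -0.4876  0.2286] yaw 0.3798 tilt [ 0.     -0.0001] F [-0.   0.6 -0.4] w 0.998 g 0.0
travel [275.1 -17.4 108.6] rot [1.000e-04 0.000e+00 1.598e-01]
```

Emit:
move_arm --commands '[{"travel":[17,-1,6],"rotation":[0,0,0],"gripper":1},{"travel":[28,-2,11],"rotation":[0,0,0],"gripper":1},{"travel":[33,-2,13],"rotation":[0,0,0],"gripper":1},{"travel":[33,-2,13],"rotation":[0,0,0],"gripper":1},{"travel":[33,-2,13],"rotation":[0,0,0],"gripper":1},{"travel":[33,-2,13],"rotation":[0,0,0],"gripper":1},{"travel":[33,-2,13],"rotation":[0,0,0],"gripper":1},{"travel":[33,-2,13],"rotation":[0,0,0],"gripper":1},{"travel":[22,-2,9],"rotation":[0,0,0],"gripper":1},{"travel":[10,-1,5],"rotation":[0,0,0.08],"gripper":1},{"travel":[0,0,0],"rotation":[0,0,0.08],"gripper":1},{"travel":[0,0,0],"rotation":[0,0,0],"gripper":1}]'

```text
clock: 2.45
tool_pos: [0.4437, -0.3686, 0.1193]
orientation: [-3.122, -0.345, 0.001]
contact_force: [-0.3, 1.0, 0.3]
width: 1.001
gripper_force: 0.0
```

```bash
python3 -c "
from h import *
to([.4437,-.3695,.028],.22)
save('side','s1.png',(280,140,420,245),5.5)"
```

```text
t 2.45 tcp [ 0.4437 -0.3686  0.1193] yaw 0.22 tilt [-0.0004  0.0003] F [-0.3  1.   0.3] w 1.001 g 0.0
travel [-0.2  0.9 91.3] rot [-0.0004  0.0003  0.    ]
```

View pics/s1.png

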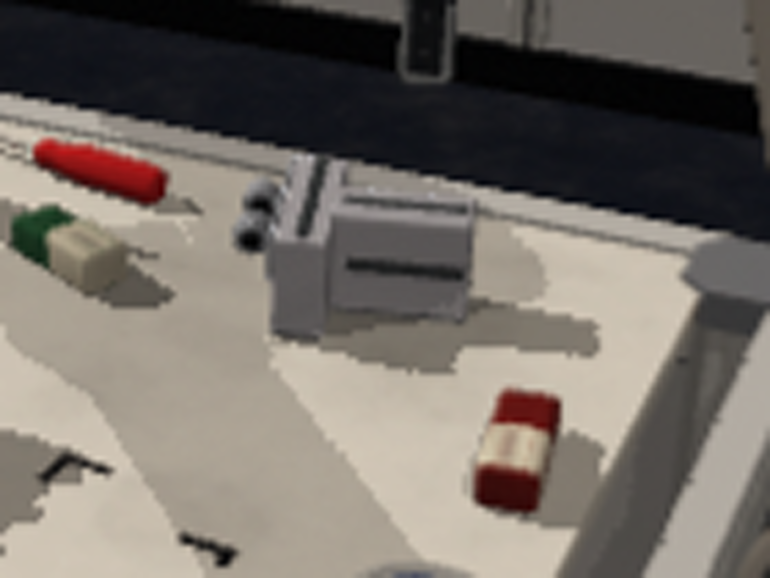

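The side crop shows the two knuckles at ~(250,215), the sample undisturbed and a finger well above it at (425,40). Descending.

Emit:
move_arm --commands '[{"travel":[0,1,15],"rotation":[0,0,0],"gripper":1},{"travel":[0,0,20],"rotation":[0,0,0],"gripper":1},{"travel":[0,0,20],"rotation":[0,0,0],"gripper":1},{"travel":[0,0,18],"rotation":[0,0,0],"gripper":1},{"travel":[0,0,12],"rotation":[0,0,0],"gripper":1},{"travel":[0,0,6],"rotation":[0,0,0],"gripper":1},{"travel":[0,0,0],"rotation":[0,0,0],"gripper":0.6},{"travel":[0,0,0],"rotation":[0,0,0],"gripper":0.45}]'

```text
clock: 3.3
tool_pos: [0.4439, -0.3703, 0.0293]
orientation: [3.122, 0.345, 0.001]
contact_force: [-0.3, 0.8, -0.0]
width: 0.695
gripper_force: 0.0
```

```bash
python3 -c "
from h import *
to([.4437,-.3695,.028],.22)"
```

```text
t 3.3 tcp [ 0.4439 -0.3703  0.0293] yaw 0.22 tilt [ 0.0008 -0.001 ] F [-0.3  0.8 -0. ] w 0.695 g 0.0
travel [-0.  -0.9  1.3] rot [ 0.0011 -0.0006  0.    ]
```

Emit:
move_arm --commands '[{"travel":[0,0,1],"rotation":[0,0,0],"gripper":0.4},{"travel":[0,0,0],"rotation":[0,0,0],"gripper":0.4},{"travel":[0,0,0],"rotation":[0,0,0],"gripper":0.35},{"travel":[0,0,0],"rotation":[0,0,0],"gripper":0.3},{"travel":[0,0,0],"rotation":[0,0,0],"gripper":0.2},{"travel":[0,0,0],"rotation":[0,0,0],"gripper":0.1},{"travel":[0,0,0],"rotation":[0,0,0],"gripper":0},{"travel":[0,0,0],"rotation":[0,0,0],"gripper":0}]'

```text
clock: 4.1
tool_pos: [0.444, -0.3705, 0.0285]
orientation: [3.121, 0.344, 0.002]
contact_force: [-1.0, 0.3, 6.1]
width: 0.334
gripper_force: 60.1
```

```bash
python3 -c "
from h import *
yj=-.088; o=-.0046
to([.4811+o*np.cos(yj),-.1403+o*np.sin(yj),.028],yj)
save('side','s2.png',(280,110,420,215),5.5)"
```

```text
t 4.1 tcp [ 0.444  -0.3705  0.0285] yaw 0.2198 tilt [ 0.0012 -0.0015] F [-1.   0.3  6.1] w 0.334 g 60.1
travel [ 8.20e+01 -2.18e+02  2.00e-01] rot [ 0.0016 -0.0011  0.3078]
```

View pics/s2.png

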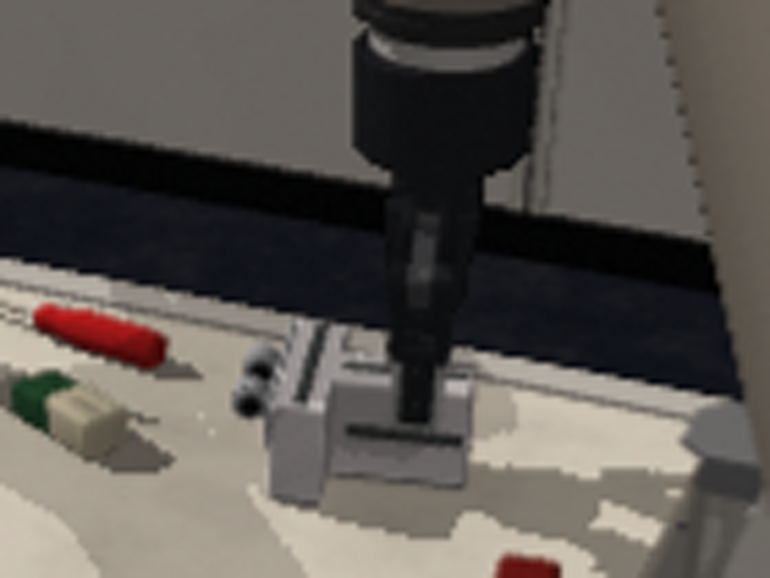

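Gripped: fingers on the stem at (415,400), knuckles at (250,385), sample flat. Sliding most of the way.

Emit:
move_arm --commands '[{"travel":[2,-6,0],"rotation":[0,0,0],"gripper":0},{"travel":[5,-12,0],"rotation":[0,0,0],"gripper":0},{"travel":[7,-18,0],"rotation":[0,0,0],"gripper":0},{"travel":[7,-20,0],"rotation":[0,0,0],"gripper":0},{"travel":[8,-20,0],"rotation":[0,0,0],"gripper":0},{"travel":[7,-20,0],"rotation":[0,0,0],"gripper":0},{"travel":[8,-20,0],"rotation":[0,0,0],"gripper":0},{"travel":[7,-20,0],"rotation":[0,0,0],"gripper":0},{"travel":[7,-18,0],"rotation":[0,0,0],"gripper":0},{"travel":[5,-12,0],"rotation":[0,0,0],"gripper":0},{"travel":[3,-6,0],"rotation":[0,0,0],"gripper":0},{"travel":[0,0,0],"rotation":[0,0,0],"gripper":0}]'

```text
clock: 5.35
tool_pos: [0.4713, -0.1867, 0.0285]
orientation: [3.122, 0.346, 0.003]
contact_force: [1.1, 3.3, 9.5]
width: 0.336
gripper_force: 60.6
```

Emit:
move_arm --commands '[{"travel":[0,0,0],"rotation":[0,0,0.03],"gripper":0},{"travel":[0,0,0],"rotation":[0,0,0.06],"gripper":0},{"travel":[0,0,0],"rotation":[0,0,0.06],"gripper":0},{"travel":[0,0,0],"rotation":[0,0,0.06],"gripper":0},{"travel":[0,0,0],"rotation":[0,0,0.06],"gripper":0},{"travel":[0,0,0],"rotation":[0,0,0.038],"gripper":0},{"travel":[0,0,0],"rotation":[0,0,0],"gripper":0}]'

```text
clock: 6.05
tool_pos: [0.4714, -0.1872, 0.0285]
orientation: [3.138, -0.14, 0.003]
contact_force: [0.9, 0.6, 8.3]
width: 0.339
gripper_force: 60.6
```

```bash
python3 -c "
from h import *
yj=-.088; o=-.0046
to([.4811+o*np.cos(yj),-.1403+o*np.sin(yj),.0285],yj)
save('top','t2.png',(265,155,385,265),5.4)"
```

```text
t 6.05 tcp [ 0.4714 -0.1872  0.0285] yaw -0.0891 tilt [ 0.0021 -0.0006] F [0.9 0.6 8.3] w 0.339 g 60.6
travel [  0.9 -47.6  -0. ] rot [ 0.0004 -0.0022 -0.0011]
```

View pics/t2.png

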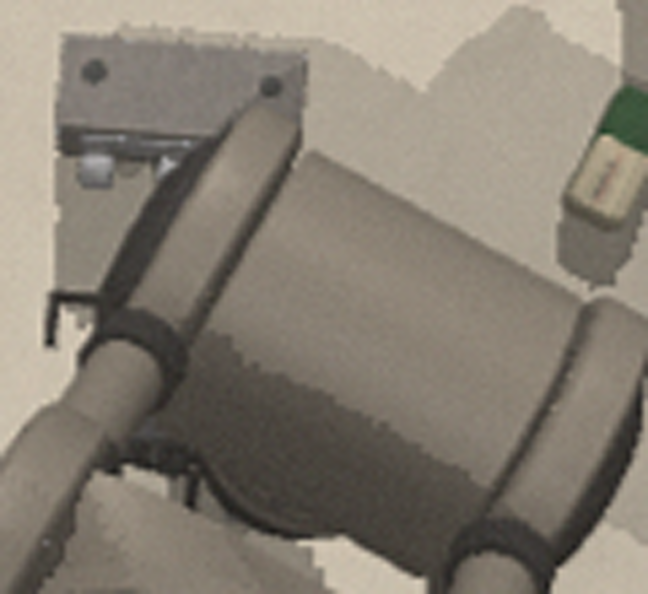

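The arm hides the sample from the top camera (wrist over (300,300)); I'll move onto the mark and check with the side camera.

Emit:
move_arm --commands '[{"travel":[0,-4,0],"rotation":[0,0,0],"gripper":0},{"travel":[0,-9,0],"rotation":[0,0,0],"gripper":0},{"travel":[1,-11,0],"rotation":[0,0,0],"gripper":0},{"travel":[0,-11,0],"rotation":[0,0,0],"gripper":0},{"travel":[0,-8,0],"rotation":[0,0,0],"gripper":0},{"travel":[0,-4.5,0],"rotation":[0,0,0],"gripper":0},{"travel":[0,0,0],"rotation":[0,0,0],"gripper":0},{"travel":[0,0,0],"rotation":[0,0,0],"gripper":0},{"travel":[0,0,0],"rotation":[0,0,0],"gripper":0},{"travel":[0,0,0],"rotation":[0,0,0],"gripper":0}]'

```text
clock: 7.1
tool_pos: [0.4766, -0.1402, 0.0285]
orientation: [3.138, -0.138, 0.004]
contact_force: [1.3, 0.9, 8.4]
width: 0.337
gripper_force: 60.5
```

```bash
python3 -c "
from h import *
yj=-.088; o=-.0046
to([.4811+o*np.cos(yj),-.1403+o*np.sin(yj),.0285],yj)
save('side','s3.png',(220,170,350,270),5.9)"
```

```text
t 7.1 tcp [ 0.4766 -0.1402  0.0285] yaw -0.088 tilt [ 0.0024 -0.0007] F [1.3 0.9 8.4] w 0.337 g 60.5
travel [-0.1 -0.3 -0. ] rot [ 0.0004 -0.0024  0.    ]
```

View pics/s3.png

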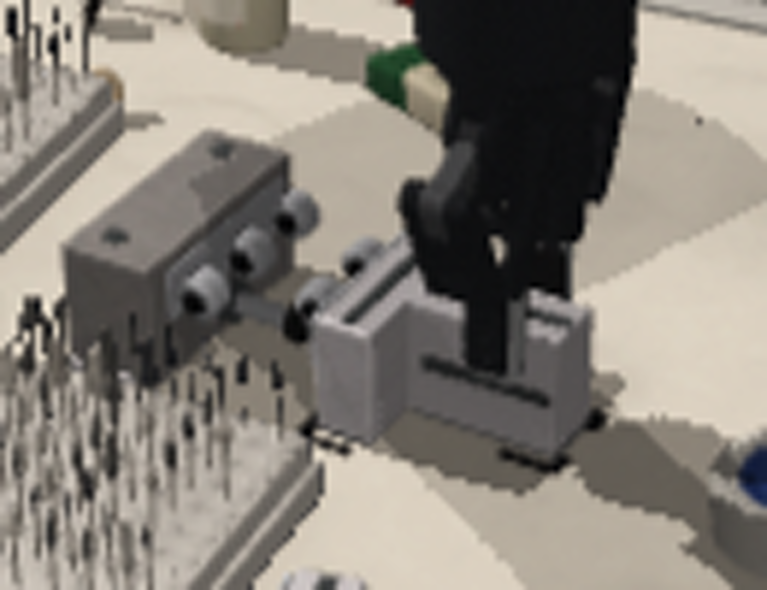

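The side crop shows the sample in the marks, flat, stem end corners at (553,460)/(590,420), jamb top corners (65,245), (147,272), (210,130), (290,153). Checking the relative pose.

```bash
cat > m2.py <<'E'
from h import *
c=lambda a:cp(a,220,170,5.9)
s,e=fit('side',[[.054,.042,.05],[.03,.042,.05],[.03,.042,0],[.054,.042,0],[-.03,.015,0],[-.03,.015,.05],[-.03,-.015,.05]],
 c([[316,318],[372,330],[370,443],[315,430],[555,460],[555,340],[590,308]]),[.48,-.14,-.1]); print('s',s.round(4),e.round(1).tolist())
j,e=fit('side',[[.02,.05,.054],[-.02,.05,.054],[.02,-.05,.054],[-.02,-.05,.054],[-.032,.039,.038],[-.032,.007,.038],[-.032,-.025,.038]],
 c([[65,247],[147,272],[210,130],[290,153],[190,298],[241,254],[286,216]]),[.61,-.15,-.1]); print('j',j.round(4),e.round(1).tolist())
d=s[:2]-j[:2];C,S=np.cos(j[2]),np.sin(j[2]); print('rel',C*d[0]+S*d[1],-S*d[0]+C*d[1],s[2]-j[2])
E
python3 m2.py
```

```text
s [ 0.4865 -0.1447 -0.1015] [[-0.5, -0.6], [-0.3, 0.5], [0.3, 0.7], [0.1, -0.3], [-0.4, -0.3], [0.1, 0.6], [0.8, -0.8]]
j [ 0.6248 -0.1568 -0.0939] [[-0.9, -0.9], [0.3, -0.4], [-0.6, -0.9], [0.4, -0.6], [0.8, 0.5], [0.0, 1.1], [-0.0, 1.0]]
rel -0.1387852934684828 -0.000992683958322185 -0.0075372674895652775
```

Emit:
move_arm --commands '[{"travel":[0,-0.5,0],"rotation":[0,0,0],"gripper":0},{"travel":[0,0,0],"rotation":[0,0,0],"gripper":0},{"travel":[0,0,0],"rotation":[0,0,0],"gripper":0},{"travel":[2,0,0],"rotation":[0,0,0],"gripper":0},{"travel":[4,0,0],"rotation":[0,0,0],"gripper":0},{"travel":[4,0,0],"rotation":[0,0,0],"gripper":0},{"travel":[4,0,0],"rotation":[0,0,0],"gripper":0},{"travel":[4,0,0],"rotation":[0,0,0],"gripper":0},{"travel":[3,0,0],"rotation":[0,0,0],"gripper":0},{"travel":[2,0,0],"rotation":[0,0,0],"gripper":0},{"travel":[2,0,0],"rotation":[0,0,0],"gripper":0},{"travel":[0,0,0],"rotation":[0,0,0],"gripper":0}]'

```text
clock: 8.35
tool_pos: [0.4991, -0.1413, 0.0285]
orientation: [-3.138, 0.137, 0.005]
contact_force: [-8.3, 0.5, 15.6]
width: 0.336
gripper_force: 61.4
```

Emit:
move_arm --commands '[{"travel":[2,0,0],"rotation":[0,0,0],"gripper":0},{"travel":[2,0,0],"rotation":[0,0,0],"gripper":0},{"travel":[2,0,0],"rotation":[0,0,0],"gripper":0},{"travel":[0,0,0],"rotation":[0,0,0],"gripper":0}]'

```text
clock: 8.75
tool_pos: [0.5051, -0.1418, 0.0285]
orientation: [-3.138, 0.138, 0.004]
contact_force: [-7.4, 1.7, 15.7]
width: 0.337
gripper_force: 61.4
```

```bash
python3 -c "
from h import *
st()
save('side','s4.png',(220,170,350,270),5.9)"
```

```text
t 8.75 tcp [ 0.5051 -0.1418  0.0285] yaw -0.0876 tilt [-0.0028  0.0007] F [-7.4  1.7 15.7] w 0.337 g 61.4
```

View pics/s4.png

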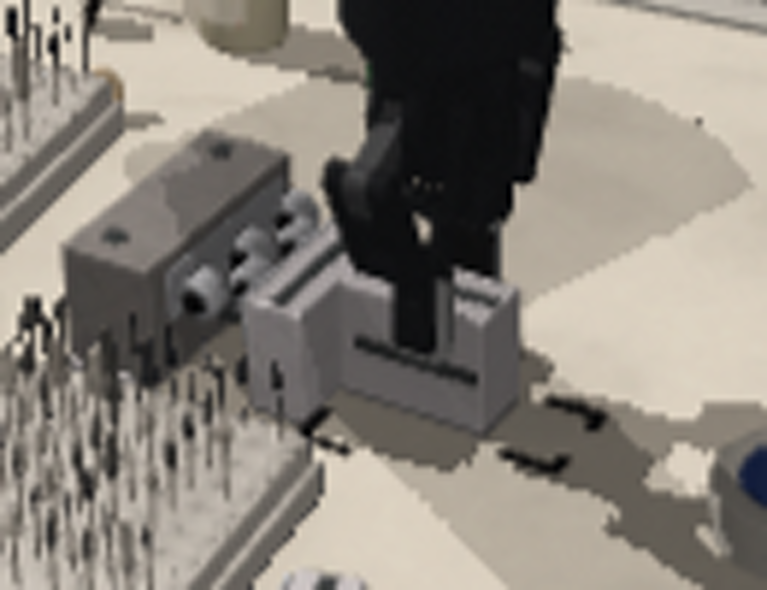

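The knuckles are entering the gaps (~(245,270)) and the buffer is touched (−7 N). Continuing slowly.

Emit:
move_arm --commands '[{"travel":[2,0,0],"rotation":[0,0,0],"gripper":0},{"travel":[2,0,0],"rotation":[0,0,0],"gripper":0},{"travel":[2,0,0],"rotation":[0,0,0],"gripper":0},{"travel":[2,0,0],"rotation":[0,0,0],"gripper":0},{"travel":[0,0,0],"rotation":[0,0,0],"gripper":0}]'

```text
clock: 9.3
tool_pos: [0.5106, -0.1422, 0.0285]
orientation: [-3.137, 0.137, 0.013]
contact_force: [-16.1, 0.1, 21.8]
width: 0.333
gripper_force: 62.3
```

Emit:
move_arm --commands '[{"travel":[1,0,0],"rotation":[0,0,0],"gripper":0},{"travel":[0,0,0],"rotation":[0,0,0],"gripper":0}]'

```text
clock: 9.5
tool_pos: [0.5112, -0.1423, 0.0285]
orientation: [-3.137, 0.137, 0.014]
contact_force: [-17.8, 0.4, 23.8]
width: 0.342
gripper_force: 62.4
```

Emit:
move_arm --commands '[{"travel":[1,0,0],"rotation":[0,0,0],"gripper":0},{"travel":[0,0,0],"rotation":[0,0,0],"gripper":0}]'

```text
clock: 9.7
tool_pos: [0.5121, -0.1423, 0.0285]
orientation: [-3.137, 0.137, 0.014]
contact_force: [-18.8, -0.2, 23.1]
width: 0.339
gripper_force: 62.4
```

Emit:
move_arm --commands '[{"travel":[0.5,0,0],"rotation":[0,0,0],"gripper":0},{"travel":[0,0,0],"rotation":[0,0,0],"gripper":0}]'

```text
clock: 9.9
tool_pos: [0.5123, -0.1424, 0.0285]
orientation: [-3.137, 0.137, 0.015]
contact_force: [-19.3, -0.2, 24.2]
width: 0.338
gripper_force: 62.5
```

Emit:
move_arm --commands '[{"travel":[1,0,-0.3],"rotation":[0,0,0],"gripper":0},{"travel":[0,0,0],"rotation":[0,0,0],"gripper":0}]'

```text
clock: 10.1
tool_pos: [0.5138, -0.1425, 0.0285]
orientation: [-3.137, 0.137, 0.013]
contact_force: [-16.9, -0.6, 19.6]
width: 0.333
gripper_force: 62.0
```

Emit:
move_arm --commands '[{"travel":[1,0,0],"rotation":[0,0,0],"gripper":0},{"travel":[0,0,0],"rotation":[0,0,0],"gripper":0}]'

```text
clock: 10.3
tool_pos: [0.5145, -0.1425, 0.0285]
orientation: [-3.137, 0.137, 0.015]
contact_force: [-17.9, 0.2, 20.7]
width: 0.338
gripper_force: 62.1
```

```bash
python3 -c "
from h import *
st()
save('side','s5.png',(220,170,320,245),7.9)"
```

```text
t 10.3 tcp [ 0.5145 -0.1425  0.0285] yaw -0.0874 tilt [-0.0092  0.0021] F [-17.9   0.2  20.7] w 0.338 g 62.1
```

View pics/s5.png

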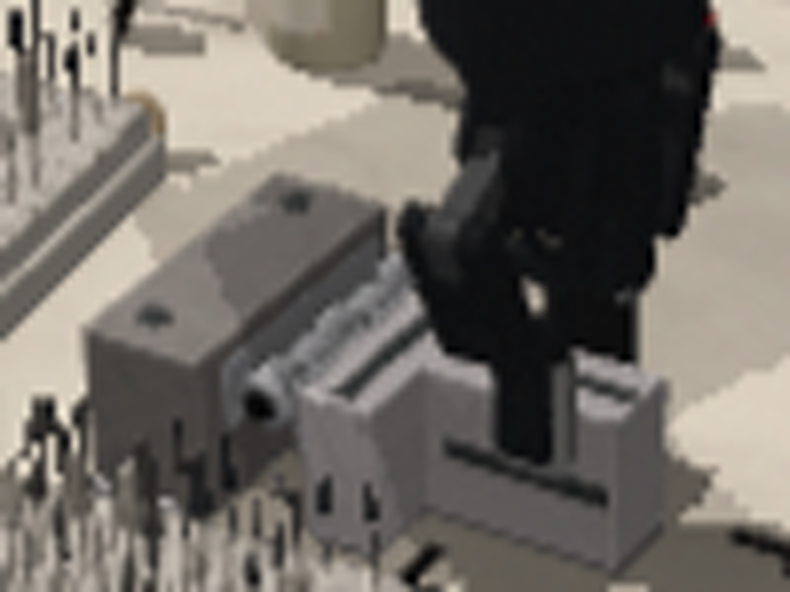

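The knuckle row is interleaved (~(330,340)), about 1–3 mm short of the leaf. Continuing until contact stiffens.

Emit:
move_arm --commands '[{"travel":[1,0,-0.3],"rotation":[0,0,0],"gripper":0},{"travel":[0,0,0],"rotation":[0,0,0],"gripper":0}]'

```text
clock: 10.55
tool_pos: [0.5157, -0.1426, 0.0285]
orientation: [-3.137, 0.137, 0.014]
contact_force: [-17.4, -0.0, 17.6]
width: 0.337
gripper_force: 61.7
```

Emit:
move_arm --commands '[{"travel":[1,0,0],"rotation":[0,0,0],"gripper":0},{"travel":[0,0,0],"rotation":[0,0,0],"gripper":0}]'

```text
clock: 10.75
tool_pos: [0.5165, -0.1427, 0.0285]
orientation: [-3.137, 0.137, 0.015]
contact_force: [-15.9, 0.7, 18.0]
width: 0.342
gripper_force: 61.9
```

Emit:
move_arm --commands '[{"travel":[1,0,0],"rotation":[0,0,0],"gripper":0},{"travel":[0,0,0],"rotation":[0,0,0],"gripper":0}]'

```text
clock: 10.95
tool_pos: [0.5174, -0.1428, 0.0285]
orientation: [-3.137, 0.137, 0.015]
contact_force: [-17.5, 0.3, 18.2]
width: 0.341
gripper_force: 61.9
```

Emit:
move_arm --commands '[{"travel":[1,0,0],"rotation":[0,0,0],"gripper":0},{"travel":[0,0,0],"rotation":[0,0,0],"gripper":0}]'

```text
clock: 11.15
tool_pos: [0.5175, -0.1428, 0.0285]
orientation: [-3.137, 0.137, 0.018]
contact_force: [-21.0, -1.0, 21.1]
width: 0.341
gripper_force: 62.2
```

Emit:
move_arm --commands '[{"travel":[1,0,0],"rotation":[0,0,0],"gripper":0},{"travel":[0,0,0],"rotation":[0,0,0],"gripper":0},{"travel":[0,0,0],"rotation":[0,0,0],"gripper":0}]'

```text
clock: 11.45
tool_pos: [0.5175, -0.1428, 0.0285]
orientation: [-3.136, 0.137, 0.021]
contact_force: [-23.6, -0.5, 23.8]
width: 0.334
gripper_force: 62.5
```

```bash
python3 -c "
from h import *
st()
save('side','s6.png',(220,170,320,245),7.9)"
```

```text
t 11.45 tcp [ 0.5175 -0.1428  0.0285] yaw -0.0872 tilt [-0.0133  0.0028] F [-23.6  -0.5  23.8] w 0.334 g 62.5
```

View pics/s6.png

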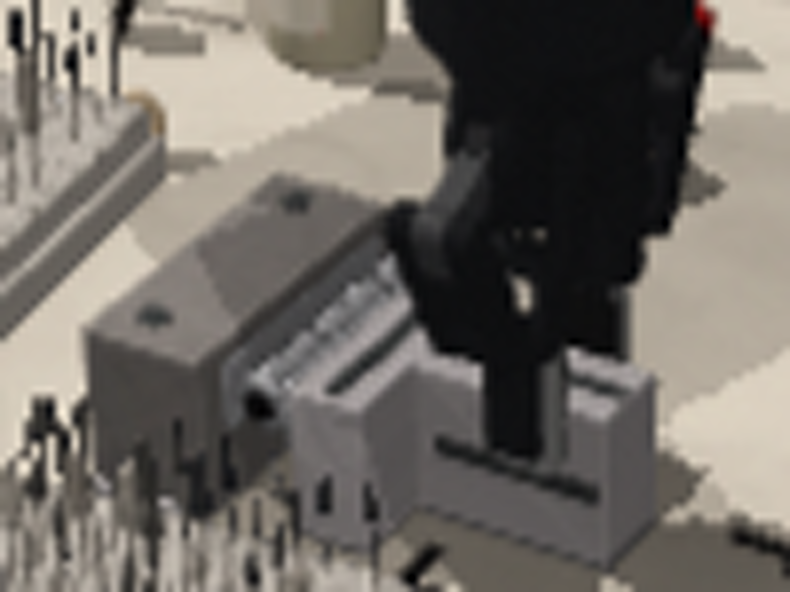

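The sample came to a hard stop after 41 mm of travel. The side-view estimate was 40.8 mm, so it is home, and the picture shows the knuckles interleaved against the leaf at ~(320,340).

```bash
python3 -c "
from h import *
print(bot.hand_in())"
```

```text
the job is handed in; nothing more can be done
None
```

I slid the two-knuckle sample into the taped marks and held it there squared up, then pushed it in to a firm stop after 41 mm of travel (40.8 mm expected for home); the job was handed in with it still gripped and pressed there, and the hand-in returned no verdict.

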